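# Set the gauge arm of the marking-out jig and hold it over a block

## Task

Lay the pine block flat in the marking-out jig, one end flush against the steel fence and its left side against the two side pins, and let go of it while the gauge arm is still locked home. Then push the red lock button down so that the arm springs free, take the arm by its upright black grip and draw it out over the block until the pointer on its tail lines up with the green clip on the scale. Finish while still holding the arm there against its return spring, ready for a line to be marked along its blade; leave the green clip where it is set and do not disturb the steel block.

Things in the scene. Friction and masses are not known exactly. Their poses are not given: they have to be found in the camera images.
- jig: marking-out jig fixed on the bench, set and turned anew each time. Origin on the bench top below the middle of its steel fence's front face; x points from the bed through the fence to the scale (away from the robot), y left, z up. In mm: bed top z = 12, x -125 to 20, y -75 to 75. Behind the fence: blue lock housing x 34 to 70, y -24 to 24, top z = 84; scale channel x to 172, top z = 74
- fence_face (a point): foot of the fence's flat front face, in mid-width, at bed height (12 mm above the bench; the jig's axes). Fence 130 mm wide, top 43 mm above the bench. The pine block is fully home with its underside's centre 55 mm in front of this point (jig x = -55, y = 0, z = 12 mm), long side along the jig's x
- side_pins (a point): point on the bed midway between the two upright steel side pins (8 mm diameter, 10 mm tall, 60 mm apart along the jig's x, at jig x = -25 and -85 mm, y = 27 mm): they stop the block's left (+y) side, and a finger fits between them
- gauge_arm (a joint): how far the telescoping arm is drawn out of its channel, towards the jig's -x, m: 0 = home and locked (cannot be pulled), stop at 0.078. Freed by the button it springs out to about 0.02; beyond that a return spring pulls back with 0.09 N per mm. Its 100 mm wide steel blade runs 46 mm above the bench, 6 mm above a block in the jig, front edge at jig x = -value
- gauge_grip (a point): centre of the top of the arm's upright black grip, 109 mm above the bench. The grip is 24 mm wide in the jig's y and 14 mm in its x, upright from z = 65 to 109 mm, on a dark head 30 mm wide (y) below it; moves with the arm (home: jig x = 12 mm). It stands free on both y sides
- lock_button (a joint): travel of the lock button, m: 0 = up, 0.007 = fully down (about 5 N, straight down); pushed down by more than 0.004 it frees the arm; once the arm has sprung out the button stays about 4 mm down by itself
- button_top (a point): centre of the top of the red lock button, 20 mm diameter, 94 mm above the bench when up, on top of the blue housing, 40 mm behind the grip at home
- gauge_pointer (a point): tip of the black pointer at the arm's tail, riding over the scale, 80 mm above the bench; moves with the arm. Home it is 150.5 mm behind the fence face (jig x = 150.5 mm, y = 14 mm)
- clip_mark (a point): middle of the inner edge of the green setting clip (8 mm wide along the scale, a white line along its middle, a tab sticking out to the left) on the left edge of the white scale, 80 mm above the bench; stands anew each time. The pointer lines up with it when both have the same x in the jig's frame
- set_clip (a joint): where the green clip stands on the scale, m: the value of joint gauge_arm at which pointer and clip line up, 0.045 to 0.072
- pine_block: the workpiece: loose, pale planed pine block, 46 x 110 x 28 mm (x, y, z), 0.10 to 0.21 kg, lying flat on the bench; origin at the centre of its underside, long side along its y. It changes places with the steel block
- steel_block: bystander: loose, grey ground steel block with two holes in its top, 45 x 95 x 44 mm; origin at the centre of its underside, long side along its y. To be left where it lies

How it is judged (in metres and radians):
On the way, in this order (a step that is already met when the one before it is completed fails the run):
1. the pine block lies seated in the jig against fence and pins, let go, the arm still locked home (x of pine_block in the frame of jig between -0.0585 and -0.053 m and y of pine_block in the frame of jig between -0.004 and 0.003 m and z of pine_block in the frame of jig between 0.009 and 0.015 m and angle between the y axis of pine_block and the x axis of jig, either way round below 0.06 rad and angle between pine_block's own z axis and vertical below 0.05 rad and contact force between the fingers and pine_block below 0.5 N and value of joint gauge_arm below 0.003 m), for 0.2 s.
2. the lock button has been pressed and the arm has sprung free (value of joint gauge_arm above 0.007 m and value of joint lock_button above 0.002 m), for 0.1 s.
At the end, for the whole second after the job is handed in: the robot's fingers still hold the gauge arm (over 2 N) with its pointer within 3 mm of the green clip's middle and at rest; the pine block lies flat on the bed, its end within 3.5 mm of the fence, its side within 4 mm of the pins and square within 0.06 rad, not touched by the robot (x of gauge_pointer in the frame of clip_mark between -0.003 and 0.003 m and velocity of joint gauge_arm between -0.01 and 0.01 m/s and contact force between the fingers and gauge_arm above 2 N and x of pine_block in the frame of jig between -0.0585 and -0.053 m and y of pine_block in the frame of jig between -0.004 and 0.003 m and z of pine_block in the frame of jig between 0.009 and 0.015 m and angle between the y axis of pine_block and the x axis of jig, either way round below 0.06 rad and angle between pine_block's own z axis and vertical below 0.05 rad and contact force between the arm and pine_block below 0.5 N); the arm keeps its last pose, push and grip.
It fails at once if the green clip is shifted on the scale (distance of clip_mark from where it was at the start of the episode above 0.004 m).
It fails at once if the steel block is disturbed (distance of steel_block from where it was at the start of the episode above 0.015 m).
It also fails if it takes over 56 s, if anything falls off the work surface, if the arm or the gripper's body presses on something with over 40 N, if the wrist force passes 120 N, or if a joint passes its speed limit or range.

## Robot

A 6-joint arm with a two-finger parallel gripper is mounted at the origin on the work surface; the furniture and walls round the work are solid. World frame = base frame: x ahead of the robot, y to its left, z up, the work surface at z = 0. Lengths are in m, angles in degrees, forces in N, time in s.
With the tool pointing down it reaches from about 0.325 to 0.85 m from the base axis. Payload 15.5 kg.
Tool frame: the origin (TCP) lies midway between the tips of the shut fingers; the grasp point (between the pads) lies 19 mm behind it; y points along the fingers, x is the direction in which the jaws open and shut, and the axes are right-handed (so a half turn about y gives the same grasp; the last joint's range is limited). The gripper opens to 91 mm and grips with 3 to 60 N. Pads are 32 mm wide; open, the fingers measure 118 mm over their backs; the gripper's body (76 mm by 178 mm) begins 60 mm behind the grasp point.
Start: joints at [-76.805, 28.281, 77.091, -0, 74.628, -5.472], TCP at [0.2, -0.592, 0.19] pointing down, gripper open.
Joint ranges: [-166.48, 166.48], [-47.26, 123.95], [12.59, 153.08], [-70.14, 250.14], [6.76, 159.57], [-176.63, 176.63]. Speed limits (degrees/s): [108.29, 108.29, 147.25, 172.46, 172.46, 172.46].

## Interface

Orientations are given as a 3x3 rotation matrix whose columns are the frame's x, y, z axes.
In Python, from bench import ctrl gives the robot as it stands. The module is installed in compiled form; this text tells all that it offers. Calls block until the motion is done:
- ctrl.goto(position, orientation): joint-space move of the TCP to a pose.
- ctrl.move_l(position, vel=0.15, ori=None, contact_N=None): straight line of the TCP; ori=None keeps the orientation; vel is the mean speed in m/s. With contact_N (N) it stops when the force on the tool has changed by that much, and returns True; else False.
- ctrl.movej(angles): joint-space move.
- ctrl.command_gripper(opening): opening from 0.0 (shut) to 1.0 (fully open); the grip force is fixed at half the most; returns when the fingers have stopped.
- ctrl.sleep(seconds).
- ctrl.ik(position, orientation): joint angles nearest the present ones, or None.
- ctrl.read_camera(name): name is "side" or "top"; returns the picture (420x560x3 uint8, blue, green, red); there is no depth.
- ctrl.camera_params(name): a dict with "fx", "fy", "cx", "cy" (pixels), "pose" (4x4, takes a point from camera to world coordinates). Camera axes: x right, y up, looking along -z (the intrinsics and any distortion apply to the point x, -y, -z); pixel columns grow to the right and rows downward; lengths in m; the calibration is good to about 2 mm. A picture is of the moment at which its call begins. camera_params takes no time and is no camera call.
A pose or a line that the arm cannot do raises ctrl.MotionError and nothing moves.
- ctrl.sign_off(): hands the job in, once; it reports no verdict.
Readings, each from a call of its own:
- ctrl.current_t(): time.
- ctrl.current_q(): joint angles.
- ctrl.current_dq(): joint speeds.
- ctrl.current_effort(): joint torques, N m.
- ctrl.current_tool_pos(): TCP position.
- ctrl.current_eef_rot(): TCP orientation.
- ctrl.current_contact_force(): force on the tool from outside, world axes, zero at the start.
- ctrl.current_wrist_torque(): the same for the moment, N m.
- ctrl.current_grip_width(): opening from 0.0 (shut) to 1.0 (fully open).
Only numpy, scipy, OpenCV 4.12 (cv2) and the standard library are available. Lean on these libraries where they do the work, as an engineer would, in place of code of your own. Each camera call takes 0.05 s, during which the arm holds its last target. There are 200 camera calls.

## Working session

There is one attempt and no reset: what is moved stays moved. The work goes in short steps, each a Python script; the robot and the scene stay as the last script left them, time stands still between calls to the robot, and variables do not carry over. Pictures are saved under pics/ and viewed, about 8 in all and at most 12, crops included, and the job is handed in when it is done.

```bash
mkdir -p pics; python3 - <<'E'
from bench import ctrl
import cv2,numpy as np
np.set_printoptions(precision=4,suppress=True)
for n in("top","side"):
    cv2.imwrite(f"pics/{n}0.png",ctrl.read_camera(n)); print(n,ctrl.camera_params(n))
print(ctrl.current_t(),ctrl.current_eef_rot())
E
```

```text
top {'fx': 398.1803555689568, 'fy': 398.1803555689568, 'cx': 277.16468669603216, 'cy': 204.23272309050975, 'pose': array([[ 0.0268,  0.9901, -0.1378,  0.4601],
       [-0.9989,  0.032 ,  0.0351,  0.0706],
       [ 0.0392,  0.1367,  0.9898,  1.0523],
       [ 0.    ,  0.    ,  0.    ,  1.    ]])}
side {'fx': 425.04890932930294, 'fy': 425.04890932930294, 'cx': 277.4679743253589, 'cy': 203.63088577034588, 'pose': array([[-0.9911,  0.0823, -0.1046,  0.4618],
       [-0.1327, -0.6713,  0.7292,  0.8343],
       [-0.0102,  0.7366,  0.6762,  0.8039],
       [ 0.    ,  0.    ,  0.    ,  1.    ]])}
0.1 [[ 0.32   -0.0003  0.9474]
 [-0.9474  0.0011  0.32  ]
 [-0.0012 -1.      0.0001]]
```

View pics/top0.png

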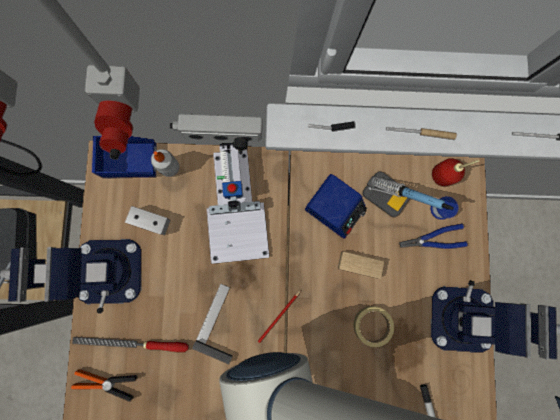

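View pics/side0.png

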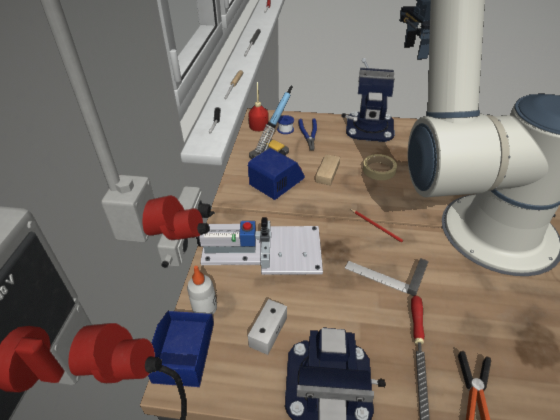

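The top view shows the jig at about (237,205) with the fence across at row 205, the pine block at (362,264) and the steel block at (147,220). The side view shows the jig at about (262,247), the pine block at (328,170) and the steel block at (268,325). Next I'll zoom in on both.

```bash
python3 - <<'E'
import cv2,numpy as np
t=cv2.imread("pics/top0.png");s=cv2.imread("pics/side0.png")
a=cv2.resize(t[140:270,195:285],None,fx=4.4,fy=4.4,interpolation=cv2.INTER_CUBIC)
b=cv2.resize(s[212:282,195:330],None,fx=2.9,fy=2.9,interpolation=cv2.INTER_CUBIC)
b2=cv2.resize(s[150:190,305:350],None,fx=4,fy=4); c=cv2.resize(t[245:285,335:390],None,fx=4,fy=4)
o=np.zeros((600,800,3),np.uint8);o[:572,:396]=a;o[:203,400:791]=b;o[210:370,400:580]=b2;o[210:370,580:800]=c
cv2.imwrite("pics/crop0.png",o)
E
```

```text
Traceback (most recent call last):
ValueError: could not broadcast input array from shape (203,392,3) into shape (203,391,3)
```

```bash
python3 - <<'E'
import cv2,numpy as np
t=cv2.imread("pics/top0.png");s=cv2.imread("pics/side0.png")
a=cv2.resize(t[140:270,195:285],None,fx=4.4,fy=4.4,interpolation=cv2.INTER_CUBIC)
b=cv2.resize(s[212:282,195:330],None,fx=2.9,fy=2.9,interpolation=cv2.INTER_CUBIC)
b2=cv2.resize(s[150:190,305:350],None,fx=4,fy=4); c=cv2.resize(t[245:285,335:390],None,fx=4,fy=4)
o=np.zeros((600,800,3),np.uint8)
for im,(y,x) in((a,(0,0)),(b,(0,400)),(b2,(210,400)),(c,(210,580))): o[y:y+im.shape[0],x:x+im.shape[1]]=im
cv2.imwrite("pics/crop0.png",o)
E
```

```text
(no output)
```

View pics/crop0.png

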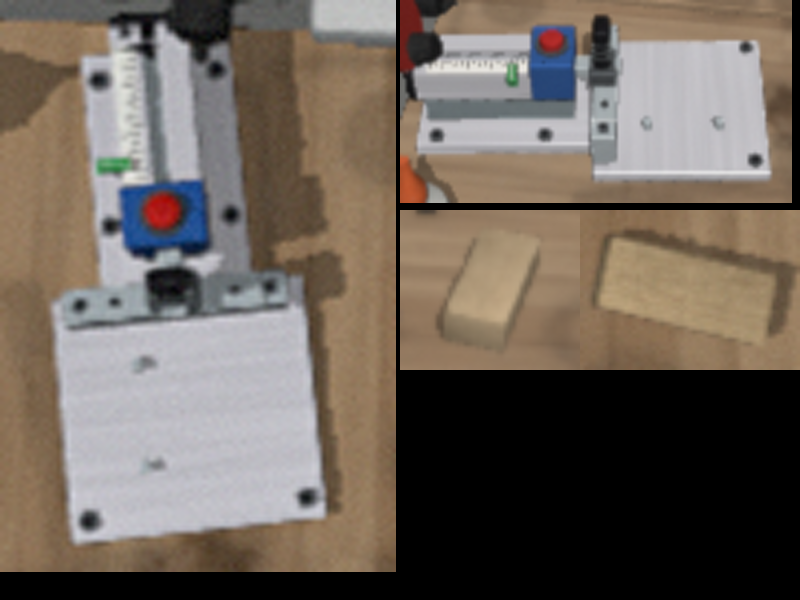

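The crop shows the red button, green clip, black grip, pins (150,360)/(157,462), bed corners and pine top corners clearly. I'll triangulate these from both views, then fit the jig frame rigidly.

```bash
cat > h.py <<'E'
import cv2,numpy as np
from bench import ctrl
np.set_printoptions(precision=4,suppress=True)
P={n:ctrl.camera_params(n) for n in("top","side")}
def ray(n,p):
    c=P[n];M=c["pose"];d=M[:3,:3]@np.array([(p[0]-c["cx"])/c["fx"],-(p[1]-c["cy"])/c["fy"],-1]);return M[:3,3],d/np.linalg.norm(d)
def plane(n,p,z):
    o,d=ray(n,p);return o+d*(z-o[2])/d[2]
def tri(a,b):
    A=np.zeros((3,3));B=np.zeros(3);R=[ray("top",a),ray("side",b)]
    for o,d in R:
        Q=np.eye(3)-np.outer(d,d);A+=Q;B+=Q@o
    x=np.linalg.solve(A,B);return x,max(np.linalg.norm(np.cross(x-o,d)) for o,d in R)
def proj(n,X):
    c=P[n];M=c["pose"];q=M[:3,:3].T@(np.asarray(X)-M[:3,3]);return np.array([c["cx"]+c["fx"]*q[0]/-q[2],c["cy"]-c["fy"]*q[1]/-q[2]])
def blob(img,col,roi):
    x0,y0,x1,y1=roi;h=cv2.cvtColor(img[y0:y1,x0:x1],cv2.COLOR_BGR2HSV);H,S,V=cv2.split(h)
    m=(S>130)&(V>70)&(((H<8)|(H>172)) if col=="red" else ((H>45)&(H<85)))
    n,l,st,ce=cv2.connectedComponentsWithStats(m.astype(np.uint8));i=1+np.argmax(st[1:,4]);return ce[i]+[x0,y0],st[i]
def fit2(J,W): # 2D rigid J->W : yaw, t
    J=np.asarray(J)[:,:2];W=np.asarray(W)[:,:2];a=J-J.mean(0);b=W-W.mean(0)
    th=np.arctan2((a[:,0]*b[:,1]-a[:,1]*b[:,0]).sum(),(a*b).sum());R=np.array([[np.cos(th),-np.sin(th)],[np.sin(th),np.cos(th)]])
    t=W.mean(0)-R@J.mean(0);return th,t,W-(J@R.T+t)
E
python3 - <<'E'
from h import *
t=cv2.imread("pics/top0.png");s=cv2.imread("pics/side0.png")
T=lambda x,y:np.array([(x+.5)/4.4-.5+195,(y+.5)/4.4-.5+140])
S=lambda x,y:np.array([(x-400+.5)/2.9-.5+195,(y+.5)/2.9-.5+212])
rt,rs=blob(t,"red",(215,170,250,205)),blob(s,"red",(235,215,262,240));gt,gs=blob(t,"green",(212,170,232,185)),blob(s,"green",(225,230,242,245))
print(rt,rs,gt,gs)
L={"button":(rt[0],rs[0],(.052,0,.092)),"clip":(gt[0],gs[0],None),"BR":(T(325,516),None,(-.125,-.075,.012)),
"BL":(T(75,543),S(770,178),(-.125,.075,.012)),"BRs":(None,S(757,42),(-.125,-.075,.012)),
"pin1":(T(150,360),S(646,120),(-.025,.027,.020)),"pin2":(T(157,462),S(717,120),(-.085,.027,.020)),
"grip":(T(173,280),S(601,18),(.012,0,.109)),"BLb":(T(55,302),S(594,179),(.02,.075,.012))}
L["BR"]=(T(325,516),S(757,42),(-.125,-.075,.012));del L["BRs"];J=[];W=[];Jp={"top":[], "side":[]};Wp={"top":[], "side":[]}
for k,(a,b,j) in L.items():
    x,e=tri(a,b);print(k,x,"gap",round(e,4))
    if j:
        J.append(j);W.append(x)
        for n,p in(("top",a),("side",b)):
            Jp[n].append(j);Wp[n].append(plane(n,p,j[2]))
for J_,W_ in((J,W),(Jp["top"],Wp["top"]),(Jp["side"],Wp["side"])):
    th,tt,r=fit2(J_,W_);print("yaw",np.degrees(th),"t",tt);print(r*1000)
    R=np.array([[np.cos(th),-np.sin(th)],[np.sin(th),np.cos(th)]]);
c=lambda n,p:plane(n,p,.08)
for n,p in(("top",gt[0]),("side",gs[0])):
    th,tt,r=fit2(Jp[n],Wp[n]);R=np.array([[np.cos(th),-np.sin(th)],[np.sin(th),np.cos(th)]]);q=R.T@(c(n,p)[:2]-tt);print("clip jig",q,"set",.1505-q[0])
tc=[(335+(x-580)/4,245+(y-210)/4) for x,y in((612,237),(775,268),(763,343),(604,305))]
sc=[(305+(x-400)/4,150+(y-210)/4) for x,y in((480,230),(540,238),(507,318),(447,312))]
print("pine tri",tri(np.mean(tc,0),np.mean(sc,0)))
for n,q in(("top",tc),("side",sc)):
    print(n,np.array([plane(n,p,.028)[:2] for p in q]),np.mean([plane(n,p,.028)[:2] for p in q],0))
E
```

```text
(array([231.566 , 187.4528]), array([13, 14,  8,  8, 53], dtype=int32)) (array([246.5532, 225.8511]), array([ 8,  8,  8,  7, 47], dtype=int32)) (array([219.5, 178. ]), array([6, 8, 4, 1, 4], dtype=int32)) (array([234., 240.]), array([ 9, 10,  1,  1,  1], dtype=int32))
button [0.6332 0.1492 0.0892] gap 0.0012
clip [0.6585 0.1815 0.0718] gap 0.0005
BR [0.4677 0.0524 0.011 ] gap 0.0011
BL [0.4477 0.1989 0.0041] gap 0.0008
pin1 [0.5553 0.1588 0.0144] gap 0.0001
pin2 [0.4957 0.152  0.0151] gap 0.0004
grip [0.5918 0.1401 0.1115] gap 0.0017
BLb [0.5899 0.2179 0.0042] gap 0.0006
yaw 7.608661516589416 t [0.5817 0.1397]
[[-0.069   2.5662]
 [-0.0813  3.5987]
 [-0.1857  1.3996]
 [ 1.9815 -4.3802]
 [ 1.852  -3.196 ]
 [-1.7954 -1.1694]
 [-1.7021  1.181 ]]
yaw 7.626112759195247 t [0.5806 0.1393]
[[-0.6864  2.6747]
 [-0.1204  4.0903]
 [ 0.2008  0.9196]
 [ 2.4939 -4.4111]
 [ 2.3291 -3.1187]
 [-2.0856 -0.6418]
 [-2.1314  0.487 ]]
yaw 7.3312835406701815 t [0.5822 0.1427]
[[-0.0413  2.4293]
 [ 0.9712  1.0253]
 [ 0.0124  4.0721]
 [ 0.7921 -2.6565]
 [ 1.5393 -2.3411]
 [-0.0461 -6.7933]
 [-3.2275  4.2641]]
clip jig [0.0805 0.0309] set 0.06996882649459285
clip jig [0.08   0.0362] set 0.07051544651165724
pine tri (array([ 0.4533, -0.1889,  0.0249]), np.float64(0.0001499980589732067))
top [[ 0.4847 -0.1386]
 [ 0.4678 -0.2444]
 [ 0.4201 -0.2361]
 [ 0.4414 -0.1336]] [ 0.4535 -0.1882]
side [[ 0.466  -0.2397]
 [ 0.42   -0.2348]
 [ 0.4412 -0.1344]
 [ 0.4846 -0.1361]] [ 0.4529 -0.1863]
```

```bash
python3 - <<'E'
from h import *
t=cv2.imread("pics/top0.png");s=cv2.imread("pics/side0.png")
th=np.radians(7.6);R=np.array([[np.cos(th),-np.sin(th)],[np.sin(th),np.cos(th)]]);T0=np.array([.5817,.1422])
w=lambda j:np.r_[R@np.array(j[:2])+T0,j[2]]
pts=[(-.125,.075,.012),(-.125,-.075,.012),(.02,.075,.012),(-.025,.027,.012),(-.025,.027,.022),(-.085,.027,.012),(-.085,.027,.022),(.052,0,.094),(0,.065,.043),(0,-.065,.043),(.012,0,.109),(.034,.024,.084),(.07,.024,.084),(.1505,.014,.08)]
o=np.zeros((600,800,3),np.uint8)
for n,im,(x0,y0,x1,y1),k,ox,oy in(("top",t,(200,148,275,270),4.9,0,0),("side",s,(200,215,325,275),3.4,372,0)):
    c=cv2.resize(im[y0:y1,x0:x1],None,fx=k,fy=k,interpolation=cv2.INTER_CUBIC)
    c0=c.copy()
    for p in pts:
        q=(proj(n,w(p))-[x0,y0]+.5)*k-.5;cv2.circle(c,tuple(int(round(v)) for v in q),2,(255,0,255),-1)
    o[oy:oy+c.shape[0],ox:ox+c.shape[1]]=c
    if n=="side": o[210:210+c.shape[0],ox:ox+c.shape[1]]=c0
c=cv2.resize(t[214:252,218:240],None,fx=4.7,fy=4.7,interpolation=cv2.INTER_CUBIC);o[417:595,380:380+c.shape[1]]=c[:178]
cv2.imwrite("pics/ov.png",o)
for n,im,(x0,y0,x1,y1) in(("top",t,(212,170,232,185)),("side",s,(225,228,242,246))):
    f=im[y0:y1,x0:x1].astype(float);g=f[...,1]-np.maximum(f[...,0],f[...,2]);g[g<12]=0
    yy,xx=np.mgrid[y0:y1,x0:x1];c=np.array([(g*xx).sum(),(g*yy).sum()])/g.sum();X=plane(n,c,.080);q=R.T@(X[:2]-T0);print(n,c,"clip jig",q,"set",.1505-q[0],g.max())
E
```

```text
top [220.3797 177.0737] clip jig [0.0812 0.0258] set 0.06932734327723647 63.0
side [233.3199 237.4586] clip jig [0.0829 0.0282] set 0.06762937926691506 57.0
```

View pics/ov.png

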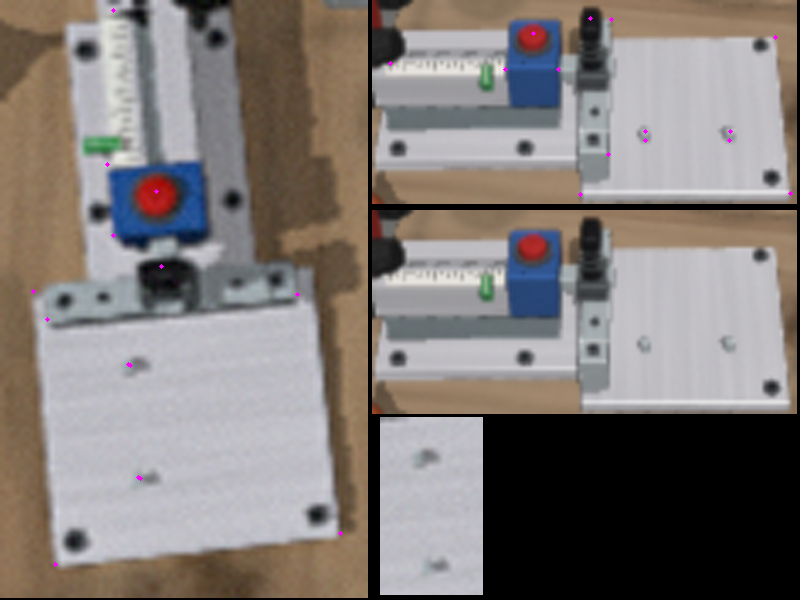

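The overlay matches the jig to about 2 mm: origin near (0.581, 0.1415), yaw 7.6°, clip set near 0.069. I'll move over the pine block and check the gripper's orientation and clearance.

```bash
cat >> h.py <<'E'
def ori(a):
    a=np.radians(a);return np.array([[np.cos(a),0,-np.sin(a)],[np.sin(a),0,np.cos(a)],[0,-1,0]])
YAW=7.6;T0=np.array([.581,.1415]);_t=np.radians(YAW)
RJ=np.array([[np.cos(_t),-np.sin(_t)],[np.sin(_t),np.cos(_t)]])
w=lambda x,y,z:np.r_[RJ@np.array([x,y])+T0,z]
def jig():
    p=ctrl.current_tool_pos();return np.r_[RJ.T@(p[:2]-T0),p[2]]
E
python3 - <<'E'
from h import *
print("knob",tri((240,143),(207,208)))
ctrl.goto([.4535,-.187,.12],ori(-10.2))
for n in("top","side"): cv2.imwrite(f"pics/{n}1.png",ctrl.read_camera(n))
t=cv2.imread("pics/top1.png");s=cv2.imread("pics/side1.png")
cv2.imwrite("pics/g1.png",np.hstack([cv2.resize(t[190:330,290:430],(400,400)),cv2.resize(s[60:220,260:420],(400,400))]))
print(ctrl.current_t(),ctrl.current_q(),ctrl.current_tool_pos(),ctrl.current_contact_force())
E
```

```text
knob (array([0.7335, 0.1308, 0.1192]), np.float64(0.0024007066893323324))
1.9583 [-29.4714  22.8141 100.6377  -0.0053  56.5252 -19.1833] [ 0.4535 -0.1879  0.1201] [ 0.8626 -0.2085  0.1764]
```

View pics/g1.png

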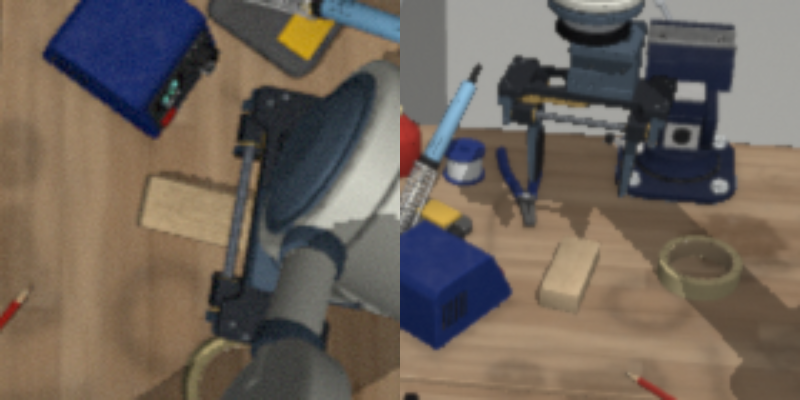

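The view shows the gripper body is long along the jaws, with the block centred below. The blue box is the only neighbour, so I'll check clearance before descending.

```bash
python3 - <<'E'
from h import *
# box corners: top image crop scale 400/140; side crop scale 2.5
tp=lambda x,y:(290+x/400*140,190+y/400*140); sp=lambda x,y:(260+x*.4-160,60+y*.4)
for a in((155,135),(215,45)):
    for z in(.04,.09): print(a,z,plane("top",tp(*a),z))
print("yellow-holder corner",plane("top",tp(300,75),.02))
print("box corner tri guess",tri(tp(155,135),sp(510,293)))
o=RJ
for a in(-10.2,):
    u=np.array([np.cos(np.radians(a)),np.sin(np.radians(a))]);v=np.array([-u[1],u[0]]);c=np.array([.4535,-.187])
    print([c+.089*u+s*.038*v for s in(1,-1)])
E
```

```text
(155, 135) 0.04 [ 0.5214 -0.1392  0.04  ]
(155, 135) 0.09 [ 0.5183 -0.1288  0.09  ]
(215, 45) 0.04 [ 0.6044 -0.1936  0.04  ]
(215, 45) 0.09 [ 0.5973 -0.1806  0.09  ]
yellow-holder corner [ 0.5818 -0.278   0.02  ]
box corner tri guess (array([ 0.5226, -0.1453,  0.0107]), np.float64(0.0005824295792034178))
[array([ 0.5478, -0.1654]), array([ 0.5344, -0.2402])]
```

```bash
python3 - <<'E'
from h import *
a=np.radians(-10.2);v=np.array([-np.sin(a),np.cos(a)])
c=np.array([.4535,-.187])-.012*v
ctrl.goto(np.r_[c,.08],ori(-10.2))
print(ctrl.move_l(np.r_[c,.013],vel=.08,contact_N=8),ctrl.current_tool_pos())
ctrl.command_gripper(0.0);print("w",ctrl.current_grip_width()*91)
ctrl.move_l(np.r_[c,.20],vel=.15);f=ctrl.current_contact_force();print("lift",f,ctrl.current_grip_width()*91)
g=w(-.075,-.004,.2)
ctrl.goto(g,ori(-82.4))
ctrl.move_l(w(-.075,-.004,.06),vel=.12)
print(ctrl.current_t(),jig(),ctrl.current_contact_force())
for n in("top","side"): cv2.imwrite(f"pics/{n}2.png",ctrl.read_camera(n))
t=cv2.imread("pics/top2.png");s=cv2.imread("pics/side2.png")
cv2.imwrite("pics/g2.png",np.hstack([cv2.resize(t[150:290,180:320],(400,400)),cv2.resize(s[170:310,200:340],(400,400))]))
E
```

```text
False [ 0.4517 -0.199   0.0134]
w 0.6066542544332462
lift [0.6855 0.8169 0.5352] 0.5911388088455115
9.0667 [-0.0746 -0.004   0.0606] [ 0.903   0.2029 -0.1302]
```

View pics/g2.png

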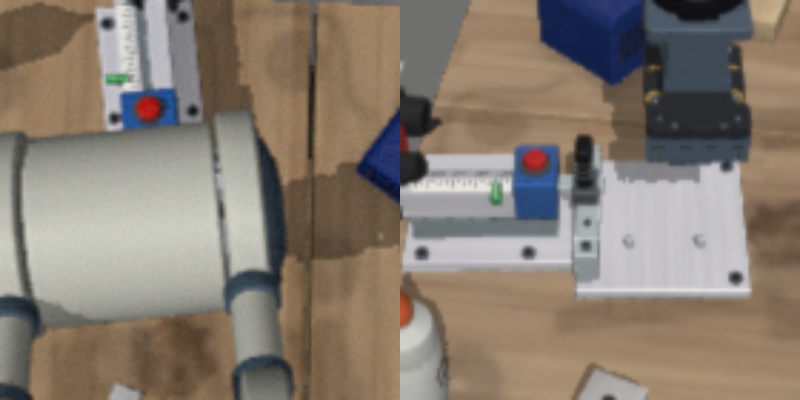

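The fingers closed on nothing (0.6 mm) and no block is held. It still looks to be near its old place at side (329,170), so I'll look again.

```bash
python3 - <<'E'
from h import *
ctrl.move_l(w(-.075,-.004,.2),vel=.2)
for n in("top","side"): cv2.imwrite(f"pics/{n}3.png",ctrl.read_camera(n))
t=cv2.imread("pics/top3.png");s=cv2.imread("pics/side3.png")
cv2.imwrite("pics/g3.png",np.hstack([cv2.resize(t[200:300,310:410],(400,400)),cv2.resize(s[130:230,280:380],(400,400))]))
E
```

```text
(no output)
```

View pics/g3.png

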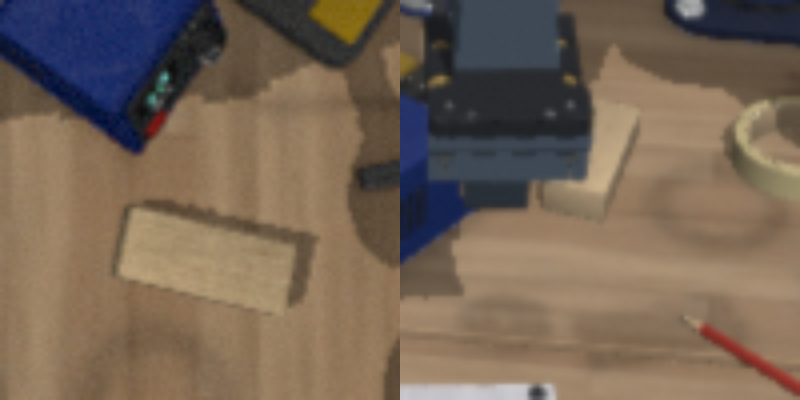

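```bash
python3 - <<'E'
from h import *
print("proj TCP g1",proj("side",[.4535,-.188,.12]))
p=ctrl.current_tool_pos();print(p,proj("side",p),ctrl.current_grip_width(),ctrl.current_t())
s=cv2.imread("pics/side1.png");s3=cv2.imread("pics/side3.png")
for im,q in((s,[.4535,-.188,.12]),(s3,p)):
    c=proj("side",q);cv2.circle(im,tuple(int(round(v)) for v in c),1,(255,0,255),-1)
cv2.imwrite("pics/g4.png",np.hstack([cv2.resize(s[60:200,260:400],(400,400)),cv2.resize(s3[130:270,250:390],(400,400))]))
E
```

```text
proj TCP g1 [330.5978 139.6361]
[0.5064 0.1275 0.1988] [302.98   188.8562] 0.005637870601299856 10.1167
```

View pics/g4.png

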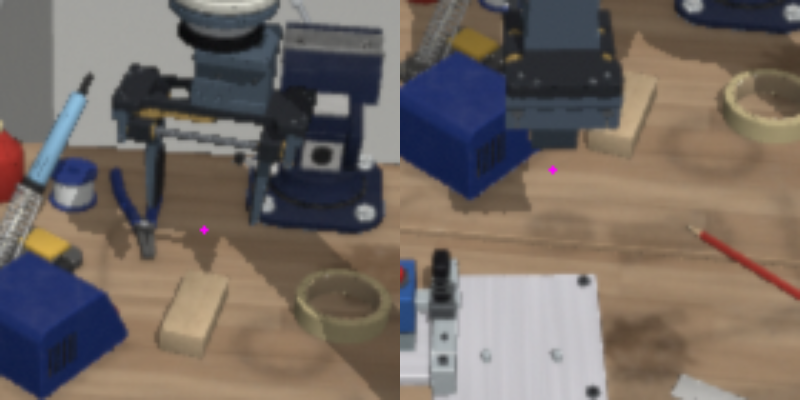

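The projected TCP sits about 9 px below the shut fingertips, so the real tips look higher than the reported TCP. That fits closing above the block. I'll touch down on the bench straddling the block to measure the offset, then grasp.

```bash
python3 - <<'E'
from h import *
a=np.radians(-10.2);v=np.array([-np.sin(a),np.cos(a)])
c=np.array([.4535,-.187])-.012*v
ctrl.goto(np.r_[c,.10],ori(-10.2)); 
ctrl.command_gripper(0.72);print("w",ctrl.current_grip_width())
ctrl.move_l(np.r_[c,.035],vel=.12,contact_N=6)
hit=ctrl.move_l(np.r_[c,-.02],vel=.03,contact_N=4);z=ctrl.current_tool_pos();print(hit,z,ctrl.current_contact_force(),ctrl.current_t())
if hit:
    cv2.imwrite("pics/side4.png",ctrl.read_camera("side"))
    s=cv2.imread("pics/side4.png");cv2.imwrite("pics/g5.png",cv2.resize(s[110:210,270:390],(720,600)))
E
```

```text
w 0.7142909481497514
False [ 0.4514 -0.1988 -0.0199] [ 0.494  -0.2125  0.3421] 15.6167
```

No contact with the TCP reading -20 mm, so the tips really are more than 20 mm above the reported TCP. I'll continue down to contact.

```bash
python3 - <<'E'
from h import *
p=ctrl.current_tool_pos()
hit=ctrl.move_l([p[0],p[1],-.045],vel=.03,contact_N=4);z=ctrl.current_tool_pos();print(hit,z,ctrl.current_contact_force(),ctrl.current_t())
cv2.imwrite("pics/side4.png",ctrl.read_camera("side"))
s=cv2.imread("pics/side4.png");cv2.imwrite("pics/g5.png",cv2.resize(s[110:210,270:390],(720,600)))
E
```

```text
True [ 0.4516 -0.1989 -0.0234] [-0.0207 -0.2121  9.8357] 15.9583
```

View pics/g5.png

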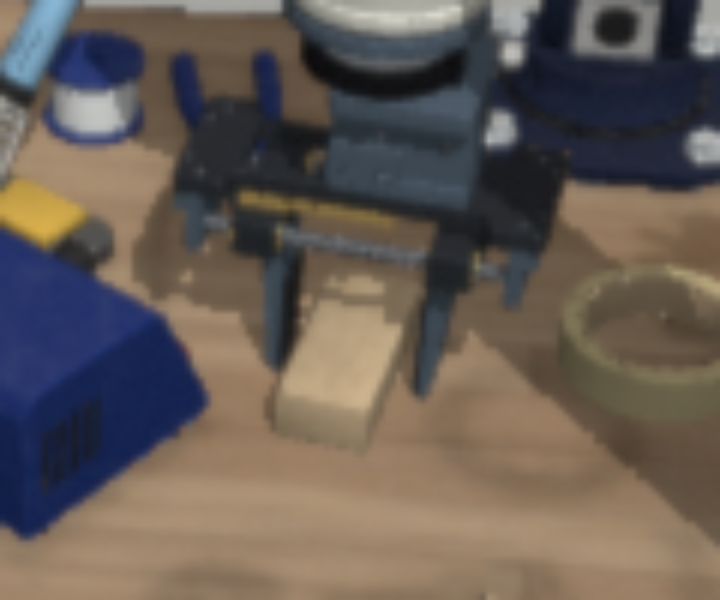

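The tips rest on the bench on either side of the block at reported z = -0.0234, so there is a fixed tool offset of about 23 mm. I'll apply it, grasp, and carry the block to the jig.

```bash
echo 'D=.023  # real tip z = reported z + D' >> h.py; python3 - <<'E'
from h import *
p=ctrl.current_tool_pos()
ctrl.move_l([p[0],p[1],.012-D],vel=.06)
ctrl.command_gripper(0.0);print("w",ctrl.current_grip_width()*91)
zg=ctrl.current_tool_pos()
ctrl.move_l([p[0],p[1],.15],vel=.2);print("lift",ctrl.current_contact_force(),ctrl.current_grip_width()*91,zg)
ctrl.goto(w(-.074,-.004,.15),ori(-82.4))
ctrl.move_l(w(-.074,-.004,.045-D),vel=.15)
print(ctrl.current_t(),jig(),ctrl.current_contact_force())
s=ctrl.read_camera("side");cv2.imwrite("pics/g6.png",cv2.resize(s[180:290,200:340],(763,600),interpolation=cv2.INTER_CUBIC))
E
```

```text
w 45.90400646733364
lift [ 0.5201 -0.0855 -2.8092] 46.26231609841591 [ 0.4515 -0.1989 -0.0112]
20.5083 [-0.0735 -0.0041  0.0227] [-0.6028  0.2078 -1.6891]
```

View pics/g6.png

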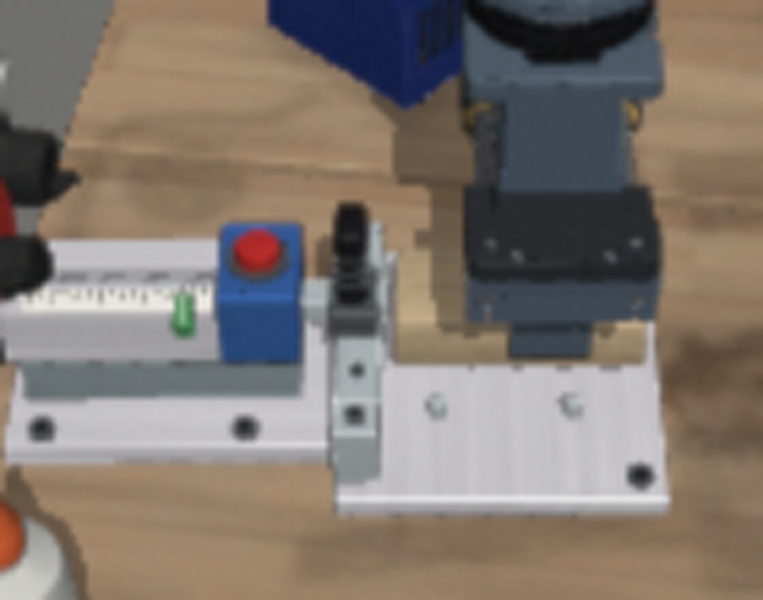

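```bash
python3 - <<'E'
from h import *
ctrl.move_l(w(-.074,-.004,.006),vel=.1)
print("down",ctrl.move_l(w(-.074,-.004,-.005),vel=.02,contact_N=3),jig())
zb=jig()[2]; z=zb+.0012
ctrl.move_l(w(-.074,-.004,z),vel=.02)
print("x",ctrl.move_l(w(-.055,-.004,z),vel=.015,contact_N=5),jig(),ctrl.current_contact_force())
xb=jig()[0]-.0005
ctrl.move_l(w(xb,-.004,z),vel=.02)
print("y",ctrl.move_l(w(xb,.010,z),vel=.015,contact_N=4),jig(),ctrl.current_contact_force())
print(ctrl.current_t())
s=ctrl.read_camera("side");cv2.imwrite("pics/g7.png",cv2.resize(s[180:290,200:340],(763,600),interpolation=cv2.INTER_CUBIC))
E
```

```text
down True [-0.0736 -0.004   0.0003]
x True [-0.0668 -0.0041  0.0011] [-1.2015 -0.4693 -2.2954]
y True [-0.0672  0.0006  0.0014] [ 1.6288 -2.7036 -0.9426]
22.9167
```

Both contacts came where expected (x = -0.067, y = 0.000). I'll release, retract, and check the seat with a picture.

```bash
python3 - <<'E'
from h import *
j=jig()
ctrl.move_l(w(j[0]+.001,j[1],j[2]),vel=.02,contact_N=5)
j=jig();ctrl.move_l(w(j[0],j[1],.0003),vel=.02,contact_N=4)
ctrl.command_gripper(0.8); print(jig(),ctrl.current_contact_force())
ctrl.sleep(.25)
ctrl.move_l(w(j[0],j[1],.12),vel=.2)
ctrl.goto(w(.052,0,.16),ori(-82.4))
ctrl.command_gripper(0.0)
print(ctrl.current_t(),jig())
t=ctrl.read_camera("top");s=ctrl.read_camera("side");cv2.imwrite("pics/s8.png",s);cv2.imwrite("pics/t8.png",t)
for n,im in(("side",s),("top",t)):
    pass
o=s.copy()
k=5.4;c=cv2.resize(s[180:290,200:345],None,fx=k,fy=k,interpolation=cv2.INTER_CUBIC)
for p in[(0,.023,.04),(-.11,.023,.04),(-.11,-.023,.04),(0,-.023,.04),(0,.023,.012),(-.11,.023,.012)]:
    q=(proj("side",w(*p))-[200,180]+.5)*k-.5;cv2.circle(c,tuple(int(round(v)) for v in q),2,(255,0,255),-1)
cv2.imwrite("pics/g8.png",c)
E
```

```text
[-0.0663  0.0006  0.0003] [-0.3972 -0.1583 -0.5896]
26.775 [ 0.052 -0.     0.16 ]
```

View pics/g8.png

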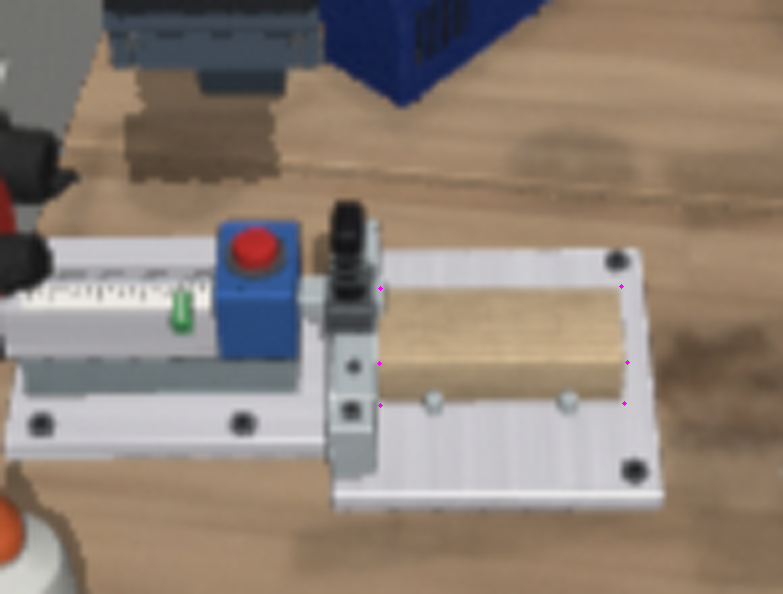

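The block is seated: its end meets the fence at column 380 and its side touches both pins at (433,400) and (568,400). Next I'll press the button, then take the grip.

```bash
python3 - <<'E'
from h import *
ctrl.move_l(w(.052,0,.080),vel=.12)
print("touch",ctrl.move_l(w(.052,0,.060),vel=.03,contact_N=3),jig())
print("press",ctrl.move_l(w(.052,0,.060),vel=.03,contact_N=9),jig(),ctrl.current_contact_force())
ctrl.sleep(.3)
s=ctrl.read_camera("side");cv2.imwrite("pics/s9.png",s)
ctrl.move_l(w(.052,0,.13),vel=.2)
s0=cv2.imread("pics/s8.png");d=cv2.absdiff(s,s0).max(2)>60
# grip shift: dark columns near grip top rows
for nm,im in(("before",s0),("after",s)):
    g=im[216:232,250:285].max(2);m=g<55;print(nm,250+np.nonzero(m)[1].mean() if m.any() else None,m.sum())
print(ctrl.current_t())
E
```

```text
touch True [ 0.0522 -0.      0.0666]
press True [0.0523 0.     0.0635] [-1.962  -0.2821 11.9291]
before 263.7076923076923 65
after 265.55670103092785 97
29.25
```

```bash
python3 - <<'E'
from h import *
s0=cv2.imread("pics/s8.png");s=ctrl.read_camera("side");cv2.imwrite("pics/s10.png",s)
for nm,im in(("before",s0),("after",s)):
    m=(im[215:236,255:300].max(2)<50).astype(np.uint8);n,l,st,ce=cv2.connectedComponentsWithStats(m)
    print(nm,[(ce[i]+[255,215],st[i,4]) for i in range(1,n) if st[i,4]>8])
    print(blob(im,"red",(235,215,262,240))[0])
for q in(0,.01,.02):print(proj("side",w(.012-q,0,.1)))
print(ctrl.current_t())
E
```

```text
before [(array([263.8727, 223.3636]), np.int32(55)), (array([264.    , 233.8462]), np.int32(13))]
[246.5532 225.8511]
after [(array([271.2982, 223.9649]), np.int32(57)), (array([271.6667, 233.8667]), np.int32(15))]
[246.8409 226.2273]
[264.2053 222.3551]
[268.4817 222.3256]
[272.7587 222.2961]
29.3
```

The arm has sprung out: the grip moved 7.5 px, about 17–18 mm. I'll take the grip and draw it out.

```bash
python3 - <<'E'
from h import *
gx=-.0055
ctrl.goto(w(gx,0,.12),ori(-82.4))
ctrl.command_gripper(0.6)
print("down",ctrl.move_l(w(gx,0,.074-D),vel=.1,contact_N=6),jig())
ctrl.command_gripper(0.0);print("w",ctrl.current_grip_width()*91,ctrl.current_contact_force())
ctrl.move_l(w(gx-.050,0,.074-D),vel=.06)
ctrl.sleep(.2)
print(ctrl.current_t(),jig(),ctrl.current_contact_force(),ctrl.current_grip_width()*91)
s=ctrl.read_camera("side");t=ctrl.read_camera("top");cv2.imwrite("pics/s11.png",s);cv2.imwrite("pics/t11.png",t)
o=np.zeros((600,800,3),np.uint8)
a=cv2.resize(s[215:265,195:275],(800,500),interpolation=cv2.INTER_CUBIC);o[:500]=a
b=cv2.resize(t[165:195,205:250],(150,100),interpolation=cv2.INTER_CUBIC);o[500:,:150]=b
c=cv2.resize(s[190:290,220:340],(120,100));o[500:,160:280]=c
cv2.imwrite("pics/g11.png",o)
E
```

```text
down False [-0.0051 -0.      0.0514]
w 23.798197373477365 [-1.3414  5.3999  2.5206]
33.175 [-0.0549  0.0005  0.0512] [1.5332 6.6308 0.5956] 23.69866050294213
```

View pics/g11.png

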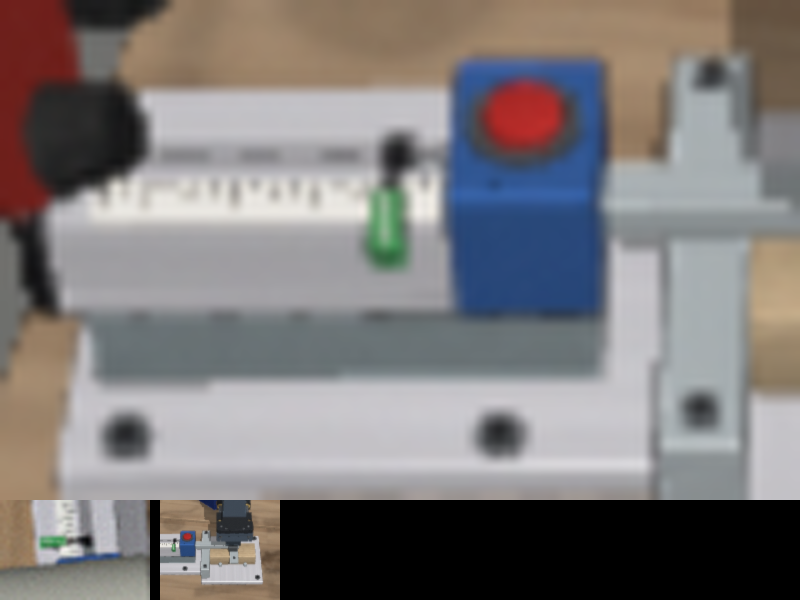

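The pointer is at (398,150)–(390,185), right at the clip's inner edge at (387,190). I'll check it numerically in jig coordinates with both views.

```bash
python3 - <<'E'
from h import *
for n,(x0,y0,x1,y1),(gx0,gy0,gx1,gy1) in(("side",(230,227,239,235),(225,231,242,246)),("top",(224,170,234,182),(212,170,228,185))):
    im=cv2.imread(f"pics/{n[0]}11.png").astype(float)
    f=im[gy0:gy1,gx0:gx1];g=f[...,1]-np.maximum(f[...,0],f[...,2]);g[g<12]=0;yy,xx=np.mgrid[gy0:gy1,gx0:gx1]
    c=np.array([(g*xx).sum(),(g*yy).sum()])/g.sum()
    f=im[y0:y1,x0:x1].max(2);k=np.clip(110-f,0,None);yy,xx=np.mgrid[y0:y1,x0:x1]
    p=np.array([(k*xx).sum(),(k*yy).sum()])/k.sum()
    J=lambda q:RJ.T@(plane(n,q,.08)[:2]-T0)
    print(n,"clip",c,J(c),"ptr",p,J(p),"dx mm",1e3*(J(p)-J(c))[0])
    if n=="side":
        for r in range(y0,y1+1):
            k=np.clip(110-im[r,x0:x1].max(1),0,None)
            if k.sum()>30:q=((k*np.arange(x0,x1)).sum()/k.sum(),r);print(q,J(q))
        for r in range(gy0,gy1):
            k=g[r-gy0]
            if k.sum()>20:q=((k*np.arange(gx0,gx1)).sum()/k.sum(),r);print("clip",q,J(q))
print(ctrl.current_t())
E
```

```text
side clip [233.2978 237.4537] [0.0837 0.0288] ptr [234.21 230.36] [0.0833 0.006 ] dx mm -0.3989857762760757
(np.float64(234.30555555555554), 229) [0.0834 0.0016]
(np.float64(234.29255319148936), 230) [0.0832 0.0048]
(np.float64(234.16551724137932), 231) [0.0833 0.0081]
(np.float64(234.0), 232) [0.0834 0.0114]
clip (np.float64(233.36), 234) [0.0844 0.0178]
clip (np.float64(233.32857142857142), 235) [0.0842 0.021 ]
clip (np.float64(233.21768707482994), 236) [0.0843 0.0242]
clip (np.float64(233.19354838709677), 237) [0.0841 0.0274]
clip (np.float64(233.23611111111111), 238) [0.0837 0.0305]
clip (np.float64(233.1875), 239) [0.0836 0.0337]
clip (np.float64(233.46762589928056), 240) [0.0827 0.0368]
clip (np.float64(233.53763440860214), 241) [0.0823 0.0399]
top clip [220.4246 177.0505] [0.082  0.0263] ptr [230.0283 176.9045] [0.0801 0.0027] dx mm -1.941050492429028
33.275
```

Side view gives -0.4 to -1.0 mm and the top view -1.9 mm, so the arm is drawn out slightly too far. I'll ease it back 0.9 mm, re-check once, and hand in if good.

```bash
python3 - <<'E'
from h import *
j=jig();ctrl.move_l(w(j[0]+.0009,j[1],j[2]),vel=.01);ctrl.sleep(.5)
s=ctrl.read_camera("side");im=s.astype(float);cv2.imwrite("pics/s12.png",s)
J=lambda q:RJ.T@(plane("side",q,.08)[:2]-T0)
f=im[231:246,225:242];g=f[...,1]-np.maximum(f[...,0],f[...,2]);g[g<12]=0;yy,xx=np.mgrid[231:246,225:242];c=np.array([(g*xx).sum(),(g*yy).sum()])/g.sum()
k=np.clip(110-im[227:235,230:239].max(2),0,None);yy,xx=np.mgrid[227:235,230:239];p=np.array([(k*xx).sum(),(k*yy).sum()])/k.sum()
dx=1e3*(J(p)-J(c))[0];print(c,p,"dx",dx,jig(),ctrl.current_contact_force(),ctrl.current_grip_width()*91,np.abs(ctrl.current_dq()).max(),ctrl.current_t())
d=cv2.absdiff(s,cv2.imread("pics/s8.png"))[290:360,240:300].max();print("steel diff",d)
if abs(dx)<1.3: ctrl.sign_off();print("signed")
E
```

```text
[233.3002 237.4636] [233.8484 230.1736] dx 0.5101940765674245 [-0.0535  0.0004  0.0512] [ 4.7034  3.505  -3.4663] 23.98843915345167 0.1175565668753244 34.1333
steel diff 6
the job is handed in; nothing more can be done
signed
```

The job is handed in at about 34 s of the 56 s allowed. The pine block is seated against the fence and both pins and was let go with the arm still locked. I then pressed the button, the arm sprang free, and I drew it out by its grip and am holding it at the clip.

- **First grasp missed:** the fingers closed on nothing. Touching the bench showed the real fingertips about 23 mm above the reported tool point. I corrected for that and the second grasp held at 46 mm.
- **Block:** fence and pin contacts came within about 0.5 mm of where I expected them, and the picture after release showed it seated. I did not measure it again after drawing the arm out.
- **Arm released:** after the button press, the grip had moved about 17–18 mm in the side view.
- **Pointer:** the side view puts it 0.5 mm from the clip's middle, inside the 3 mm limit. Before the last adjustment the side and top views disagreed (-0.4 mm and -1.9 mm). I eased the arm back 0.9 mm as a compromise and did not check the top view again.
- **Hold:** the grip reads 24.0 mm, which is the width of the handle, and the arm was at rest.
- **Bystanders:** the clip stayed put within 0.1 px in the side view, and the steel block's picture was unchanged since the block was placed.

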